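Open the cash box with its key and put the key away

TASK

Open the grey cash box with its double-bitted key from the wooden key block: push the key fully home in the lock, turn it clockwise to its stop so that the lid springs up, turn it back home and draw it out, then put it back in its empty slot in the block, standing fully home. Feel your way and never force the key or the lock; leave the other key and the things on the desk where they are.

Things in the scene. Friction and masses are not known exactly. Their poses are not given: they have to be found in the camera images.
- cash_box: Grey painted steel cash box, 180 (x) x 220 (y) x 70 mm high, does not move. Origin: centre of its underside; x points from the front to the hinge at the back, z up. The front 76 mm of the top is a fixed deck that carries the lock; the rest is the lid, hinged along the back edge, with a flat folded handle.
- keyhole (a point): Middle of the lock mounting, at the top of the steel lock plate (44 x 50 x 4 mm, 74 mm up); axes as the box. The slot's true centre lies up to 2 mm off it in x and y, different each time: feel for it (under 20 N). Slot 15.5 (y) x 5.5 (x) mm, sharp edged, runs to the plug's floor 26 mm down (tip on it: fully home). With its bit below the plate the key turns; it lifts out only turned back.
- plug (a joint): Lock plug angle, rad: 0 at home (a hard stop too), growing clockwise from above. The key has about 0.15 rad of play each way. Friction 0.04 N m; it stays where left. The last 0.25 rad before the stop also winds up a latch spring (about 0.07 N m more). The hard stop lies between 0.45 and 1.25 rad, differs from lock to lock and must be felt (0.35 N m is too much). There the lid is let go.
- lid (a joint): Opening angle of the lid, rad: 0 shut and latched; it springs up by itself to about 0.45 (front edge about 43 mm up) when the lock lets it go. Shut, its front edge is 38 mm behind the keyhole.
- box_key: The cash box's key, 72 mm long, 35 g, black bow, steel stem, upright in one of the block's slots. Origin: the tip (lower end); z up to the bow, y along bit and bow width, x through the flat sides. Double bit 14 (y) x 4 (x) mm up to 14 mm from the tip, below it a 2 mm nose of 10.5 x 2.6. Stem 4.2 mm, collar at 33 mm. Bow 26 (y) x 9 (x) mm from 36 to 72 mm. Fits the lock either way round.
- key_grip (a point): Point on the key's axis in its bow, 57 mm from the tip; axes as the key. A good TCP place for a grasp across the flat sides (along the key's x).
- file_key: The other key in the block, of another lock: slim steel, single small bit, round thin bow 23 mm across and 4 mm thick, about 59 mm long. Origin at its tip, z up. It is to stay in its slot.
- key_block: Wooden key block, 44 (x) x 104 (y) x 44 mm high, does not move. Origin: centre of its underside, z up. An open laptop stands behind it (keyboard from x = 0.66 on, screen at the back), and a wall shelf hangs 0.61 m above the desk from x = 0.57 on: cross the desk low, forward of these.
- slot_a (a point): Middle of the block's slot at -24 mm along its y axis, at the block's top face. Axes as the block. Each slot is 17 mm long (y) x 6 mm wide (x) and 40 mm deep; a key hangs in it by its collar, so that the box key's tip stands 33 mm below the top.
- slot_b (a point): Middle of the other slot, at +24 mm along the block's y axis; otherwise the same.
- usb_stick: Black USB stick, 17 x 50 x 8 mm, a bystander between the block and the cash box. Origin: centre of its underside.
- eraser: Eraser in a blue sleeve, 21 x 48 x 12 mm, a bystander behind the key block. Origin: centre of its underside.

How it is judged:
By the outcome, as a careful person would: the job done as asked, in the order asked, and still so for the second after the job is handed in, with the robot touching nothing.
It also fails if it takes over 72 s, if anything falls off the work surface, if the arm or the gripper's body presses on something with over 40 N, if the wrist force passes 120 N, or if a joint passes its speed limit or range.

ROBOT

A 7-joint arm with a two-finger parallel gripper is mounted at the origin on a cart in front of the work surface, level with it; the furniture and walls round the work are solid. World frame = base frame: x ahead of the robot, y to its left, z up, the work surface at z = 0. Lengths are in m, angles in rad, forces in N, time in s.
With the tool pointing down it reaches from about 0.425 to 0.925 m from the base axis. Payload 6.8 kg.
Tool frame: the origin (TCP) lies between the finger pads, 19 mm behind the fingertips; this is the grasp point; z points along the fingers, y is the line along which they close (so a half turn about z gives the same grasp; the last joint's range is limited). The gripper opens to 85 mm and grips with 20 to 120 N. Pads are 22 mm wide; open, the fingers measure 114 mm over their backs; the gripper's body (76 mm by 85 mm) begins 54 mm behind the grasp point. The pads swing forward as they close: fully open they stand 13 mm farther back than shut.
Start: joints at [-1.401, 0.477, 0.022, 1.555, -0.011, 1.109, -0.083], TCP at [0.185, 0.649, 0.25] pointing down, gripper open.
Joint ranges: [-2.96, 2.96], [-0.34, 2.1], [-1.41, 1.46], [0.24, 2.44], [-1.37, 4.51], [0.17, 1.92], [-2.96, 2.96]. Speed limits (rad/s): [2.39, 2.39, 3.14, 3.14, 3.14, 3.14, 3.14].

INTERFACE

Orientations are given as a rotation vector (axis times angle).
In Python, from bench import r gives the robot as it stands.
- The arm moves only by the tool step_arm, never from a script. Its argument "moves" is a list of rows, each a list of 7 numbers: the shift along the tool's x, y, z in mm, then the turn, a rotation vector about the tool's x, y, z in rad, then the finger opening in mm, from 0 to 85.4. A call has 1 to 8 rows; each row is the pose to reach, as a shift and turn from the pose commanded when the call began, along the tool's axes at that moment; what a row does not reach only later rows make up. A row lasts 1/10 s, in which the tool goes at most 50 mm and 8.59 degrees, less where a joint would pass 70% of its speed; a pose out of reach is approached as far as the arm can. A call with a gripper value outside its range is refused whole. The fingers move at their own pace and stop on an object; "grip_force" is the grip in N (left out, the last holds). Time passes only in rows, so rows that repeat a pose let the fingers close. It gives the time, the measured TCP pose, the force, the opening and the grip force at its end, in the units of the state.
- r.get_obs(): the state, without advancing time (a new reading comes with each control period).
- r.grab_frame(name): name is "scene" or "top"; returns a dict with "image" (420x560x3 uint8, red, green, blue), "depth" (420x560 float32, m along the optical axis (not along the pixel's ray), 0 where there is no reading), "mtx" (3x3 intrinsics, pixels), "rvec" (rotation vector, rad) and "tvec" (3), from world to camera coordinates, as OpenCV has them. Camera axes: x right, y down, z forward; pixel columns grow to the right and rows downward; lengths in m; the calibration is good to about 2 mm. A picture is of the moment at which its call begins.
- r.hand_in(): hands the job in; it is judged then, once.
The state is a dict: "clock": time; "joints": joint angles; "qvel": joint speeds; "tau": joint torques, N m; "tcp_pos": TCP position; "orientation": TCP orientation; "contact_force": force on the tool from outside, world axes, zero at the start; "moment": the same for the moment, N m; "grip_width": finger opening in m; "gripper_force": force on a finger pad.
Only numpy, scipy, OpenCV 4.12 (cv2) and the standard library are available. Lean on these libraries where they do the work, as an engineer would, in place of code of your own. Each camera call takes 0.05 s, during which the arm holds its last target. There are 200 camera calls.

## Working session

There is one attempt and no reset: what is moved stays moved. The work goes in short steps, Python scripts to look and compute and a tool call to move; the robot and the scene stay as the last step left them, time stands still between calls to the robot, and variables do not carry over. Pictures are saved under pics/ and viewed, at most 10 in all, crops included, and the job is handed in when it is done.

Besides the shell and the picture viewer there is one more tool, called after ">>>" as name([rows], argument=value, ...), one row to a line, values as JSON. step_arm: Moves the arm, as the interface text tells. Its arguments: {"type":"object","properties":{"moves":{"type":"array","items":{"type":"array","items":{"type":"number"}}},"grip_force":{"type":"number"}},"required":["moves"]}

```bash
mkdir -p pics
cat > h.py <<'E'
import numpy as np, cv2
from bench import r
def cast(f,uv,z):
    R=cv2.Rodrigues(np.array(f["rvec"],float))[0]; t=np.array(f["tvec"],float).ravel()
    p=cv2.undistortPoints(np.array(uv,float).reshape(-1,1,2),f["mtx"],None).reshape(-1,2)
    d=np.c_[p,np.ones(len(p))]@R; c=-R.T@t
    return c+d*((z-c[2])/d[:,2])[:,None]
def proj(f,P):
    return cv2.projectPoints(np.array(P,float).reshape(-1,1,3),np.array(f["rvec"],float),np.array(f["tvec"],float),f["mtx"],None)[0].reshape(-1,2)
def pts(f):
    h,w=f["depth"].shape; v,u=np.mgrid[:h,:w]; K=f["mtx"]; d=f["depth"]
    X=np.stack([(u-K[0,2])/K[0,0]*d,(v-K[1,2])/K[1,1]*d,d],-1)
    R=cv2.Rodrigues(np.array(f["rvec"],float))[0]
    return (X-np.array(f["tvec"],float).ravel())@R
def save(img,n): cv2.imwrite("pics/"+n,img[...,::-1])
E
python3 - <<'E'
from h import *
import pickle
for n in("scene","top"):
    f=r.grab_frame(n); pickle.dump(f,open(n+".pkl","wb")); save(f["image"],n+"0.png"); R=cv2.Rodrigues(np.array(f["rvec"],float))[0]; print(n,-R.T@np.array(f["tvec"]).ravel(),f["mtx"][0,0])
print(r.get_obs())
E
```

```text
scene [0.11719155 0.30365418 0.64316353] 490.68787560212587
top [ 0.43408749 -0.15328134  1.04601719] 512.4396120193611
{'clock': 0.1, 'joints': array([-1.40106334,  0.47775767,  0.02233594,  1.55633007, -0.0114951 ,
        1.10930856, -0.08310447]), 'qvel': array([ 0.00097091, -0.00282546, -0.00048481, -0.00384931, -0.00020366,
       -0.00020332, -0.00045972]), 'tau': array([ 4.41638811e-03, -5.97763002e+01,  1.61371440e+00, -2.81954527e+01,
        1.28452064e-02,  4.99392656e-03, -7.03993408e-06]), 'tcp_pos': array([0.18500277, 0.64863563, 0.24910532]), 'orientation': array([-4.34964361e-01, -3.11122538e+00,  2.62631199e-03]), 'contact_force': array([-0.00825062,  0.16871211, -0.18618674]), 'moment': array([ 0.03126953, -0.01840577,  0.00595421]), 'gripper_force': 0.0, 'grip_width': 0.08555816183653996}
```

View pics/scene0.png

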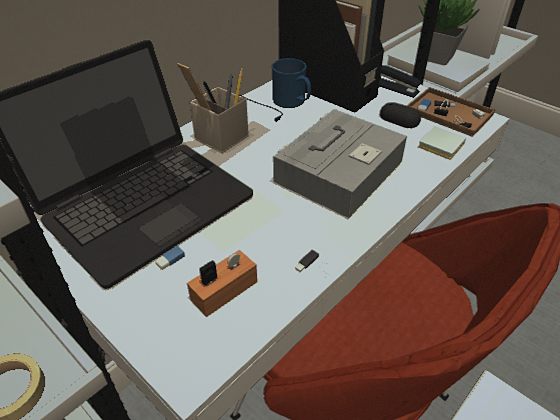

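View pics/top0.png

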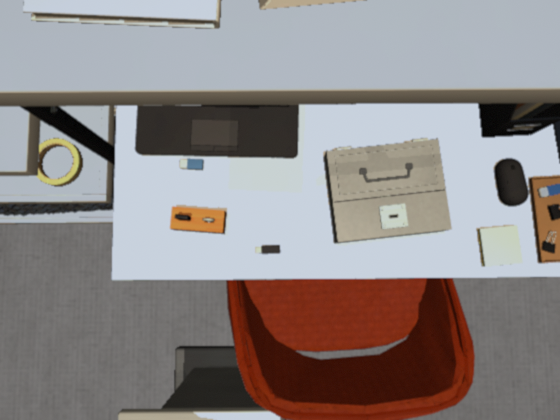

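The scene view shows the block at about (223,282), with the black bow at (208,272) and the file key at (234,260). The lock plate is at (365,153). In the top view the block is at (198,219), the black bow at (183,217) and the lock plate at (394,215).

Run:
```python
from h import *
import pickle
S=pickle.load(open("scene.pkl","rb"));T=pickle.load(open("top.pkl","rb"))
def box(f,m,z,n):
    m=cv2.morphologyEx(m.astype(np.uint8),cv2.MORPH_CLOSE,np.ones((9,9)))
    c=max(cv2.findContours(m,0,2)[0],key=cv2.contourArea)[:,0]
    P=cast(f,c,z)[:,:2]; (cx,cy),(a,b),an=cv2.minAreaRect((P*1000).astype(np.float32))
    print(n,(round(cx,1),round(cy,1)),(round(a,1),round(b,1)),round(an,2))
hs=lambda f:cv2.cvtColor(f["image"],cv2.COLOR_RGB2HSV).astype(int)
h=hs(T); m=(h[...,0]>5)&(h[...,0]<22)&(h[...,1]>150); m[:190]=0;m[250:]=0;m[:,:150]=0;m[:,250:]=0
box(T,m,.044,"block top")
im=T["image"].astype(int)
print("plate px",im[207,385],im[225,402],"deck",im[215,350], "slot",im[215,390:398].tolist())
g=im.sum(2); w=np.zeros_like(m); w[195:240,370:420]=1
box(T,w&(im[...,1]>205),.074,"plate"); 
# scene depth points
P=pts(S); 
Z=P[...,2]
# block top in scene
hS=hs(S); mo=(hS[...,0]>5)&(hS[...,0]<22)&(hS[...,1]>130); mo[:, :180]=0; mo[:,265:]=0; mo[:240]=0;mo[320:]=0
mt=mo&(abs(Z-.044)<.004); box(S,mt,.044,"block top S")
# black bow
mb=(S["image"].max(2)<60); mb[:,:190]=0;mb[:,225:]=0;mb[:252]=0;mb[:0]=0;mb[290:]=0
q=P[mb&(Z>.05)]; print("bow",len(q),q.mean(0),q.min(0),q.max(0))
q=P[mb&(Z>.065)]; print(cv2.minAreaRect((q[:,:2]*1000).astype(np.float32)))
mp=np.zeros_like(mo); mp[140:170,345:385]=1
print("plate S",S["image"][153,360], S["image"][145,372])
mp&=(S["image"][...,1]>175); box(S,mp,.074,"plateS")
c=S["image"][125:300,180:400]; save(cv2.resize(c,(800,636))[:600],"c1.png")
c=np.hstack([T["image"][190:240,160:235],T["image"][190:240,360:435]]); save(cv2.resize(c,(800,267),interpolation=2),"c2.png")
```

```text
block top (523.8, -0.5) (103.7, 42.4) 85.09
plate px [202 211 203] [196 205 192] deck [170 164 146] slot [[115, 116, 105], [100, 101, 91], [95, 94, 85], [88, 88, 79], [81, 81, 72], [74, 74, 65], [76, 75, 64], [116, 116, 103]]
plate (525.2, -377.3) (40.1, 45.5) 6.0
block top S (523.1, 3.0) (104.8, 46.9) 85.12
bow 273 [0.52468106 0.0273296  0.0692747 ] [0.52128244 0.01383784 0.05015098] [0.5304682  0.0394421  0.08531951]
((526.4015502929688, 26.416305541992188), (25.54864501953125, 8.865435600280762), 85.75530242919922)
plate S [177 174 153] [129 127 116]
plateS (526.5, -377.4) (39.7, 46.9) 6.35
```

View pics/c2.png

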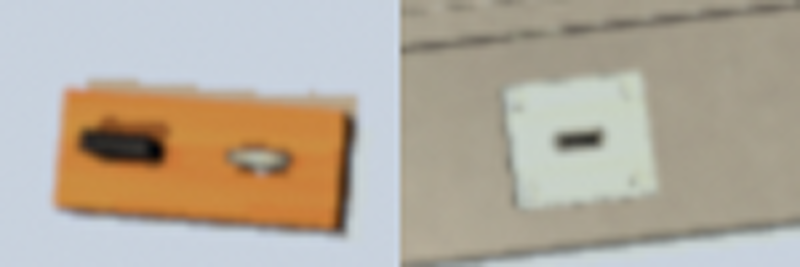

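```bash
cat >> h.py <<'E'
from scipy.spatial.transform import Rotation as Ro
def plan(p,yaw):  # tool down, tool y along world angle yaw (deg); p in mm
    o=r.get_obs(); R0=Ro.from_rotvec(o["orientation"])
    y=np.array([np.cos(np.radians(yaw)),np.sin(np.radians(yaw)),0]); z=np.array([0,0,-1.])
    R1=Ro.from_matrix(np.c_[np.cross(y,z),y,z])
    print("shift",np.round(R0.inv().apply(np.array(p)-1e3*o["tcp_pos"]),1),"rot",np.round((R0.inv()*R1).as_rotvec(),3),"tcp",np.round(1e3*o["tcp_pos"],1),"F",np.round(o["contact_force"],1),"M",np.round(o["moment"],2),"w",round(1e3*o["grip_width"],1))
E
python3 -c "
from h import *
plan([526,26.4,150],-4.9)"
```

```text
shift [-498.6 -504.7  100. ] rot [-1.000e-03  1.000e-03  1.379e+00] tcp [185.  648.6 249.1] F [-0.   0.2 -0.2] M [ 0.03 -0.02  0.01] w 85.6
```

>>> step_arm([
  [-499,-505,100,0,0,1.38,40],
  [-499,-505,100,0,0,1.38,40],
  [-499,-505,100,0,0,1.38,40],
  [-499,-505,100,0,0,1.38,40],
  [-499,-505,100,0,0,1.38,40],
  [-499,-505,100,0,0,1.38,40],
  [-499,-505,100,0,0,1.38,40],
  [-499,-505,100,0,0,1.38,40],
])

```text
clock: 0.9
tcp_pos: [0.376, 0.2999, 0.1939]
orientation: [-2.123, -2.316, -0.0]
contact_force: [1.0, 1.4, 0.1]
grip_width: 0.0403
gripper_force: 0.0
```

```bash
python3 -c "
from h import *
plan([526,26.4,150],-4.9)"
```

```text
shift [-285.5  125.7   43.9] rot [-0.    -0.     0.173] tcp [376.  299.9 193.9] F [1.  1.4 0.1] M [-0.   -0.08  0.01] w 40.3
```

>>> step_arm([
  [-285,126,44,0,0,0.173,40],
  [-285,126,44,0,0,0.173,40],
  [-285,126,44,0,0,0.173,40],
  [-285,126,44,0,0,0.173,40],
  [-285,126,44,0,0,0.173,40],
  [-285,126,44,0,0,0.173,40],
  [-285,126,44,0,0,0.173,40],
  [-285,126,44,0,0,0.173,40],
])

```text
clock: 1.7
tcp_pos: [0.528, 0.0264, 0.1498]
orientation: [2.314, 2.124, -0.002]
contact_force: [-1.1, 0.0, 0.8]
grip_width: 0.0402
gripper_force: 0.0
```

```bash
python3 -c "
from h import *
plan([526,26.4,68],-4.9)
f=r.grab_frame('scene'); save(cv2.resize(f['image'][180:330,110:310],(800,600),interpolation=2),'s1.png')"
```

```text
shift [-0.  -2.  81.8] rot [-0.     0.002 -0.   ] tcp [528.   26.4 149.8] F [-1.1  0.   0.8] M [-0.02 -0.02 -0.02] w 40.2
```

View pics/s1.png

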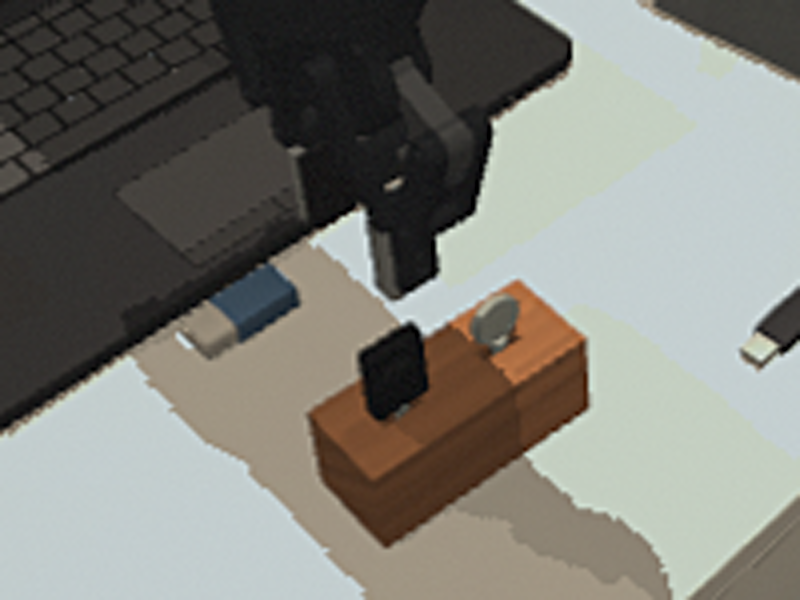

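The fingers stand above the bow at about (390,370) in the crop, straddling it. I'll descend.

>>> step_arm([
  [0,-2,45,0,0,0,40],
  [0,-2,82,0,0,0,40],
  [0,-2,82,0,0,0,40],
  [0,-2,82,0,0,0,40],
  [0,-2,82,0,0,0,25],
  [0,-2,82,0,0,0,18],
  [0,-2,82,0,0,0,15],
  [0,-2,82,0,0,0,15],
], grip_force=25)

```text
clock: 2.55
tcp_pos: [0.526, 0.0301, 0.069]
orientation: [2.308, 2.131, 0.002]
contact_force: [-0.1, -1.0, 0.1]
grip_width: 0.0152
gripper_force: 0.0
```

```bash
python3 -c "
from h import *
plan([526,26.4,68],-4.9)"
```

```text
shift [-3.7  0.3  1. ] rot [ 0.001 -0.001  0.006] tcp [526.   30.1  69. ] F [-0.1 -1.   0.1] M [-0.01 -0.02  0.  ] w 15.2
```

>>> step_arm([
  [-3.7,0,0.5,0,0,0,15],
  [-3.7,0,0.5,0,0,0,12],
  [-3.7,0,0.5,0,0,0,10],
  [-3.7,0,0.5,0,0,0,8],
  [-3.7,0,0.5,0,0,0,7],
  [-3.7,0,0.5,0,0,0,7],
], grip_force=25)

```text
clock: 3.15
tcp_pos: [0.5257, 0.026, 0.0678]
orientation: [2.308, 2.13, 0.001]
contact_force: [1.3, -0.9, 0.5]
grip_width: 0.0084
gripper_force: 24.6
```

```bash
python3 -c "
from h import *
plan([526,26.4,68],-4.9)"
```

```text
shift [ 0.4  0.2 -0.2] rot [0.001 0.    0.005] tcp [525.7  26.   67.8] F [ 1.3 -0.9  0.5] M [-0.3  -0.54  0.02] w 8.4
```

>>> step_arm([
  [0,0,0,0,0,0,5],
  [0,0,0,0,0,0,5],
  [0,0,-5,0,0,0,5],
  [0,0,-20,0,0,0,5],
  [0,0,-45,0,0,0,5],
  [0,0,-90,0,0,0,5],
  [0,0,-90,0,0,0,5],
  [0,0,-90,0,0,0,5],
], grip_force=60)

```text
clock: 3.95
tcp_pos: [0.5247, 0.0268, 0.1584]
orientation: [-2.307, -2.131, -0.001]
contact_force: [-0.1, 0.7, -1.0]
grip_width: 0.008
gripper_force: 59.7
```

```bash
python3 -c "
from h import *
plan([525.8,-377.4,158],6.2)
f=r.grab_frame('scene'); save(cv2.resize(f['image'][130:330,110:310],(600,600),interpolation=2),'s2.png')"
```

```text
shift [-4.029e+02  3.320e+01 -1.000e-01] rot [ 0.    -0.001 -0.188] tcp [524.7  26.8 158.4] F [-0.1  0.7 -1. ] M [ 0.01  0.01 -0.03] w 8.0
```

View pics/s2.png

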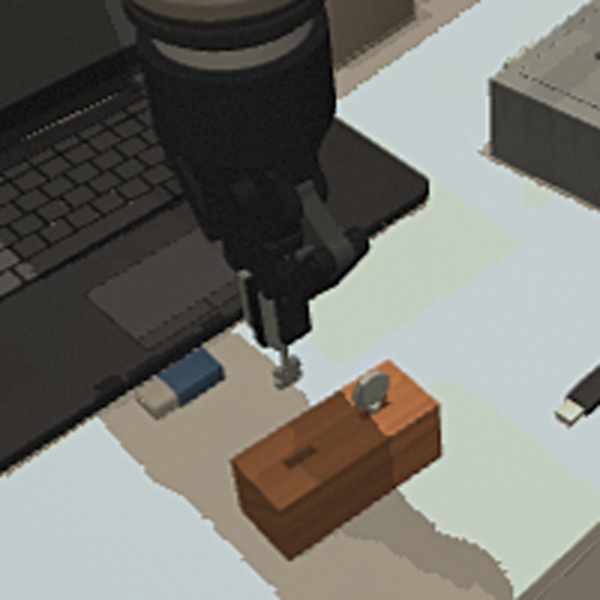

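The key hangs straight in the fingers (bit at 288,380), and its slot is empty at (300,457). Now across to the lock.

>>> step_arm([
  [-40,3,0,0,0,-0.02,5],
  [-90,7,0,0,0,-0.05,5],
  [-140,12,0,0,0,-0.08,5],
  [-190,16,0,0,0,-0.1,5],
  [-240,20,0,0,0,-0.12,5],
  [-290,25,0,0,0,-0.14,5],
  [-340,29,0,0,0,-0.17,5],
  [-380,32,0,0,0,-0.188,5],
])

```text
clock: 4.8
tcp_pos: [0.5248, -0.3573, 0.1557]
orientation: [-2.097, -2.335, 0.002]
contact_force: [0.9, -0.7, -0.6]
grip_width: 0.0083
gripper_force: 59.6
```

>>> step_arm([
  [-20,1,0,0,0,0,5],
  [-20,1,0,0,0,0,5],
  [-20,1,0,0,0,0,5],
  [-20,1,0,0,0,0,5],
  [-20,1,0,0,0,0,5],
])

```text
clock: 5.3
tcp_pos: [0.5302, -0.3729, 0.1571]
orientation: [-2.095, -2.339, -0.001]
contact_force: [-0.3, -0.4, -0.8]
grip_width: 0.008
gripper_force: 59.6
```

```bash
python3 -c "
from h import *
import pickle
plan([525.8,-377.4,140],6.2)
f=r.grab_frame('scene');pickle.dump(f,open('s3.pkl','wb')); save(cv2.resize(f['image'][80:230,270:470],(800,600),interpolation=2),'s3.png')
# slot measured
S=pickle.load(open('scene.pkl','rb'));T=pickle.load(open('top.pkl','rb'))
for n,F,b,th in(('T',T,(206,225,384,404),150),('S',S,(146,160,357,375),110)):
    g=F['image'][b[0]:b[1],b[2]:b[3]].astype(float).mean(2); w=np.clip(th-g,0,None); v,u=np.mgrid[b[0]:b[1],b[2]:b[3]]
    print(n,cast(F,[[(w*u).sum()/w.sum(),(w*v).sum()/w.sum()]],.074)*1e3, int(g.min()),int(g.max()))
"
```

```text
shift [-4.  -4.8 17.1] rot [-0.001 -0.002  0.002] tcp [ 530.2 -372.9  157.1] F [-0.3 -0.4 -0.8] M [-0.   -0.08 -0.04] w 8.0
T [[ 524.8344929  -377.09389082   74.        ]] 56 205
S [[ 522.86592119 -373.3614957    74.        ]] 16 179
```

View pics/s3.png

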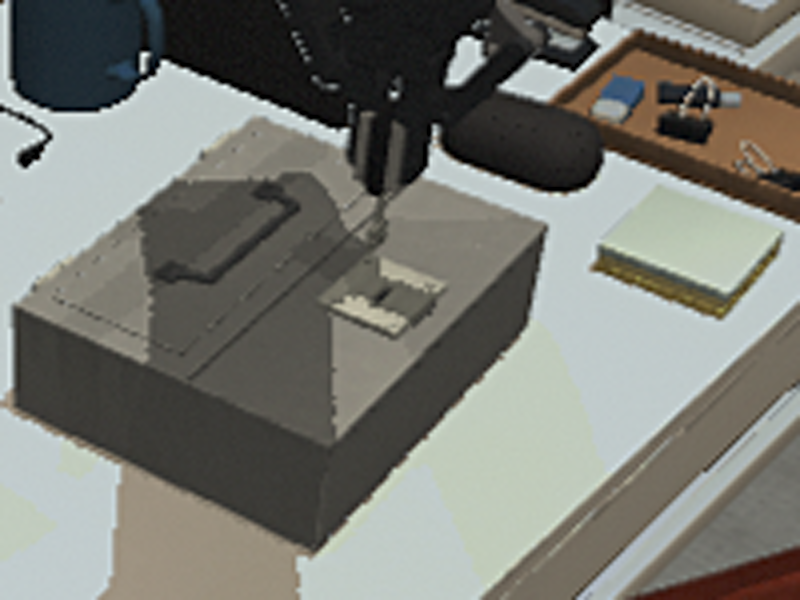

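The key is above the plate's left rear; the tip is at crop (377,235) and the slot at (383,295). Correcting and lowering towards it.

>>> step_arm([
  [-4.2,-5.3,10,0,0,0,5],
  [-4.2,-5.3,20,0,0,0,5],
  [-4.2,-5.3,22,0,0,0,5],
  [-4.2,-5.3,22,0,0,0,5],
  [-4.2,-5.3,22,0,0,0,5],
])

```text
clock: 5.85
tcp_pos: [0.5251, -0.3796, 0.1356]
orientation: [-2.098, -2.338, 0.0]
contact_force: [0.3, 0.6, -0.2]
grip_width: 0.0081
gripper_force: 59.6
```

```bash
python3 -c "
from h import *
plan([525.3,-377.2,131],6.2)
f=r.grab_frame('top'); save(cv2.resize(f['image'][180:240,360:440],(800,600),interpolation=2),'s4.png')
f=r.grab_frame('scene');save(cv2.resize(f['image'][120:180,325:405],(800,600),interpolation=2),'s5.png')
o=r.get_obs();R=Ro.from_rotvec(o['orientation']);print(proj(f,o['tcp_pos']+R.apply([[0,0,.057],[0,0,.043]])))
"
```

```text
shift [2.4 0.4 4.6] rot [-0. -0. -0.] tcp [ 525.1 -379.6  135.6] F [ 0.3  0.6 -0.2] M [-0.04  0.01 -0.02] w 8.1
[[366.34564749 150.18871211]
 [367.18637132 144.27910327]]
```

View pics/s5.png

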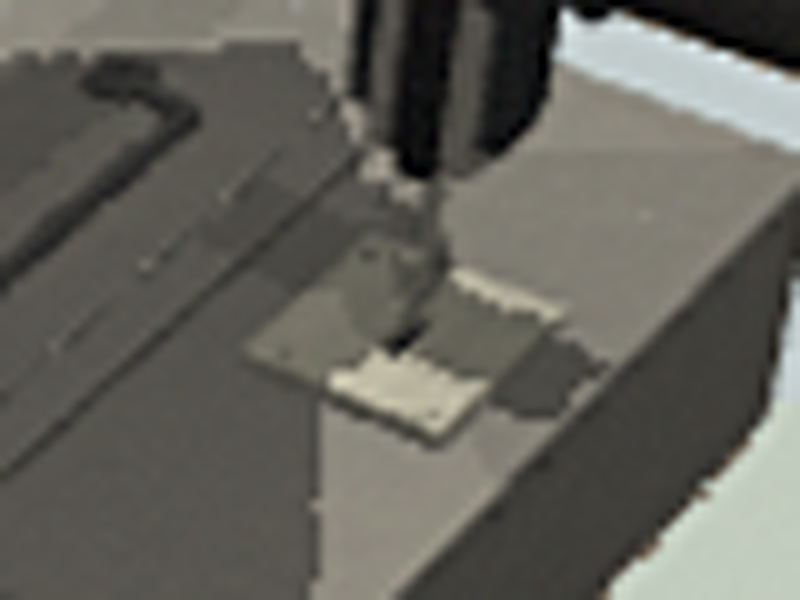

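>>> step_arm([
  [2.4,0,0,0,0,0,5],
  [2.4,0,1.5,0,0,0,5],
  [2.4,0,3,0,0,0,5],
  [2.4,0,4.5,0,0,0,5],
  [2.4,0,5.5,0,0,0,5],
  [2.4,0,5.5,0,0,0,5],
])

```text
clock: 6.55
tcp_pos: [0.5247, -0.3772, 0.1299]
orientation: [-2.098, -2.338, 0.0]
contact_force: [0.6, 0.2, -0.9]
grip_width: 0.0079
gripper_force: 59.6
```

```bash
python3 -c "
from h import *
plan([525.3,-377.2,130],6.2)"
```

```text
shift [-0.1  0.6 -0.1] rot [-0. -0. -0.] tcp [ 524.7 -377.2  129.9] F [ 0.6  0.2 -0.9] M [ 0.    0.   -0.01] w 7.9
```

>>> step_arm([
  [0,0,0.5,0,0,0,5],
  [0,0,1,0,0,0,5],
  [0,0,1.5,0,0,0,5],
  [0,0,1.5,0,0,0,5],
])

```text
clock: 6.95
tcp_pos: [0.5248, -0.3772, 0.1286]
orientation: [-2.098, -2.338, 0.0]
contact_force: [0.5, -0.2, -0.3]
grip_width: 0.0085
gripper_force: 59.6
```

```bash
python3 -c "
from h import *
plan([525.3,-377.2,130],6.2)"
```

```text
shift [-0.   0.5 -1.4] rot [-0. -0. -0.] tcp [ 524.8 -377.2  128.6] F [ 0.5 -0.2 -0.3] M [-0.03 -0.01 -0.03] w 8.5
```

>>> step_arm([
  [0,0,0.5,0,0,0,5],
  [0,0,1,0,0,0,5],
  [0,0,1,0,0,0,5],
])

```text
clock: 7.25
tcp_pos: [0.5247, -0.3772, 0.1276]
orientation: [-2.098, -2.338, 0.0]
contact_force: [-0.3, 0.4, -0.1]
grip_width: 0.0082
gripper_force: 59.6
```

>>> step_arm([
  [0,0,0.5,0,0,0,5],
  [0,0,1,0,0,0,5],
  [0,0,1,0,0,0,5],
])

```text
clock: 7.55
tcp_pos: [0.5248, -0.3772, 0.1266]
orientation: [-2.098, -2.338, 0.0]
contact_force: [-0.5, 1.2, -0.2]
grip_width: 0.008
gripper_force: 59.6
```

```bash
python3 -c "
from h import *
plan([525.3,-377.2,130],6.2)"
```

```text
shift [-0.1  0.5 -3.4] rot [-0. -0. -0.] tcp [ 524.8 -377.2  126.6] F [-0.5  1.2 -0.2] M [ 0.01 -0.03 -0.03] w 8.0
```

>>> step_arm([
  [0,0,0.7,0,0,0,5],
  [0,0,1.4,0,0,0,5],
  [0,0,2,0,0,0,5],
  [0,0,2,0,0,0,5],
])

```text
clock: 7.95
tcp_pos: [0.5247, -0.3772, 0.1246]
orientation: [-2.098, -2.338, -0.0]
contact_force: [0.5, 0.3, -0.9]
grip_width: 0.0081
gripper_force: 59.6
```

>>> step_arm([
  [0,0,0.7,0,0,0,5],
  [0,0,1.4,0,0,0,5],
  [0,0,2,0,0,0,5],
  [0,0,2,0,0,0,5],
])

```text
clock: 8.35
tcp_pos: [0.5248, -0.3772, 0.1226]
orientation: [-2.098, -2.338, -0.0]
contact_force: [-0.1, 1.0, -0.0]
grip_width: 0.0084
gripper_force: 59.6
```

```bash
python3 -c "
from h import *
plan([525.3,-377.2,130],6.2)"
```

```text
shift [-0.1  0.5 -7.4] rot [-0. -0. -0.] tcp [ 524.8 -377.2  122.6] F [-0.1  1.  -0. ] M [ 0.06 -0.03 -0.  ] w 8.4
```

>>> step_arm([
  [0,0,1.5,0,0,0,5],
  [0,0,3,0,0,0,5],
  [0,0,4.5,0,0,0,5],
  [0,0,6,0,0,0,5],
  [0,0,6,0,0,0,5],
])

```text
clock: 8.85
tcp_pos: [0.5247, -0.3772, 0.1164]
orientation: [-2.098, -2.338, 0.0]
contact_force: [0.4, 0.8, -1.2]
grip_width: 0.0082
gripper_force: 59.6
```

>>> step_arm([
  [0,0,1,0,0,0,5],
  [0,0,2,0,0,0,5],
  [0,0,3,0,0,0,5],
  [0,0,4,0,0,0,5],
  [0,0,4,0,0,0,5],
])

```text
clock: 9.35
tcp_pos: [0.5248, -0.3772, 0.1126]
orientation: [-2.098, -2.338, -0.0]
contact_force: [-0.0, 1.0, -0.7]
grip_width: 0.0081
gripper_force: 59.6
```

>>> step_arm([
  [0,0,1,0,0,0,5],
  [0,0,2,0,0,0,5],
  [0,0,3,0,0,0,5],
  [0,0,4,0,0,0,5],
  [0,0,4,0,0,0,5],
])

```text
clock: 9.85
tcp_pos: [0.5248, -0.3772, 0.1085]
orientation: [-2.098, -2.338, -0.0]
contact_force: [0.8, 0.3, -0.7]
grip_width: 0.0083
gripper_force: 59.6
```

```bash
python3 -c "
from h import *
plan([525.3,-377.2,130],6.2)"
```

```text
shift [ -0.1   0.5 -21.5] rot [-0. -0. -0.] tcp [ 524.8 -377.2  108.5] F [ 0.8  0.3 -0.7] M [ 0.03  0.   -0.03] w 8.3
```

>>> step_arm([
  [0,0,1,0,0,0,5],
  [0,0,2,0,0,0,5],
  [0,0,2.5,0,0,0,5],
  [0,0,2.5,0,0,0,5],
])

```text
clock: 10.25
tcp_pos: [0.5248, -0.3772, 0.1061]
orientation: [-2.098, -2.338, -0.0]
contact_force: [1.2, 0.7, 0.1]
grip_width: 0.0081
gripper_force: 59.6
```

>>> step_arm([
  [0,0,0.5,0,0,0,5],
  [0,0,1,0,0,0,5],
  [0,0,1,0,0,0,5],
])

```text
clock: 10.55
tcp_pos: [0.5248, -0.3772, 0.1051]
orientation: [-2.098, -2.338, 0.0]
contact_force: [-0.2, -0.3, -1.6]
grip_width: 0.0083
gripper_force: 59.6
```

>>> step_arm([
  [0,0,0.3,0,0,0,5],
  [0,0,0.5,0,0,0,5],
  [0,0,0.5,0,0,0,5],
])

```text
clock: 10.85
tcp_pos: [0.5248, -0.3773, 0.1049]
orientation: [2.098, 2.338, 0.0]
contact_force: [-0.6, 0.8, 0.9]
grip_width: 0.0081
gripper_force: 60.0
```

>>> step_arm([
  [0,0,0.3,0,0,0,5],
  [0,0,0.5,0,0,0,5],
  [0,0,0.5,0,0,0,5],
])

```text
clock: 11.15
tcp_pos: [0.5249, -0.3773, 0.1048]
orientation: [2.098, 2.338, 0.0]
contact_force: [-1.1, 1.3, 4.3]
grip_width: 0.008
gripper_force: 60.6
```

```bash
python3 -c "
from h import *
plan([525.3,-377.2,130],6.2)"
```

```text
shift [  0.1   0.4 -25.2] rot [ 0.  0. -0.] tcp [ 524.9 -377.3  104.8] F [-1.1  1.3  4.3] M [0.26 0.31 0.03] w 8.0
```

The key is home: 4 N on the floor at TCP z 104.8, which is the expected depth. Now turning, watching the moment.

>>> step_arm([
  [0,0,0,0,0,0.05,5],
  [0,0,0,0,0,0.1,5],
  [0,0,0,0,0,0.1,5],
])

```text
clock: 11.45
tcp_pos: [0.5254, -0.3775, 0.1048]
orientation: [2.212, 2.229, 0.0]
contact_force: [-0.2, 0.8, 4.7]
grip_width: 0.0085
gripper_force: 60.4
```

```bash
cat > q.py <<'E'
from h import *
m=[]
o=r.get_obs()
R=Ro.from_rotvec(o["orientation"]).as_matrix(); print("yaw",round(np.degrees(np.arctan2(R[1,1],R[0,1])),2),"turn",round(np.radians(6.2)-np.arctan2(R[1,1],R[0,1]),3)); plan([524.9,-377.3,104.8],6.2)
E
python3 q.py
```

```text
yaw 0.44 turn 0.1
shift [ 0.2 -0.5 -0. ] rot [ 0.001  0.001 -0.1  ] tcp [ 525.4 -377.5  104.8] F [-0.2  0.8  4.7] M [ 0.1  -0.01  0.  ] w 8.5
```

>>> step_arm([
  [0,0,0,0,0,0.05,5],
  [0,0,0,0,0,0.1,5],
  [0,0,0,0,0,0.1,5],
])

```text
clock: 11.75
tcp_pos: [0.5255, -0.3775, 0.1047]
orientation: [2.319, 2.117, 0.001]
contact_force: [0.1, 1.2, 4.8]
grip_width: 0.0081
gripper_force: 60.5
```

```bash
python3 q.py
```

```text
yaw -5.23 turn 0.2
shift [ 0.2 -0.6 -0.1] rot [ 0.001  0.001 -0.2  ] tcp [ 525.5 -377.5  104.7] F [0.1 1.2 4.8] M [ 0.12 -0.11  0.05] w 8.1
```

>>> step_arm([
  [0,0,0,0,0,0.05,5],
  [0,0,0,0,0,0.1,5],
  [0,0,0,0,0,0.1,5],
])

```text
clock: 12.05
tcp_pos: [0.5256, -0.3775, 0.1048]
orientation: [2.422, 1.998, 0.001]
contact_force: [0.7, -0.2, 5.3]
grip_width: 0.0084
gripper_force: 60.5
```

```bash
python3 q.py
```

```text
yaw -10.96 turn 0.3
shift [ 0.1 -0.7 -0. ] rot [ 0.001  0.001 -0.3  ] tcp [ 525.6 -377.5  104.8] F [ 0.7 -0.2  5.3] M [ 0.09 -0.13  0.01] w 8.4
```

>>> step_arm([
  [0,0,0,0,0,0.05,5],
  [0,0,0,0,0,0.1,5],
  [0,0,0,0,0,0.1,5],
])

```text
clock: 12.35
tcp_pos: [0.5255, -0.3775, 0.1048]
orientation: [2.519, 1.875, 0.001]
contact_force: [0.9, 0.3, 5.4]
grip_width: 0.0077
gripper_force: 60.5
```

```bash
python3 q.py
```

```text
yaw -16.69 turn 0.4
shift [ 0.  -0.7 -0. ] rot [ 0.001  0.001 -0.4  ] tcp [ 525.5 -377.5  104.8] F [0.9 0.3 5.4] M [ 0.06 -0.16  0.05] w 7.7
```

>>> step_arm([
  [0,0,0,0,0,0.05,5],
  [0,0,0,0,0,0.1,5],
  [0,0,0,0,0,0.1,5],
])

```text
clock: 12.65
tcp_pos: [0.5256, -0.3775, 0.1048]
orientation: [2.61, 1.746, 0.001]
contact_force: [1.3, 0.3, 5.5]
grip_width: 0.008
gripper_force: 60.5
```

```bash
python3 q.py
```

```text
yaw -22.42 turn 0.499
shift [-0.1 -0.7 -0. ] rot [ 0.002  0.001 -0.499] tcp [ 525.6 -377.5  104.8] F [1.3 0.3 5.5] M [ 0.09 -0.17  0.04] w 8.0
```

>>> step_arm([
  [0,0,0,0,0,0.04,5],
  [0,0,0,0,0,0.04,5],
])

```text
clock: 12.85
tcp_pos: [0.5256, -0.3775, 0.1048]
orientation: [2.644, 1.694, 0.001]
contact_force: [1.0, 0.2, 5.3]
grip_width: 0.0079
gripper_force: 60.4
```

```bash
python3 q.py
```

```text
yaw -24.7 turn 0.539
shift [-0.1 -0.7 -0. ] rot [ 0.002  0.001 -0.539] tcp [ 525.6 -377.5  104.8] F [1.  0.2 5.3] M [ 0.12 -0.26  0.02] w 7.9
```

>>> step_arm([
  [0,0,0,0,0,0.06,5],
  [0,0,0,0,0,0.06,5],
])

```text
clock: 13.05
tcp_pos: [0.5256, -0.3775, 0.1048]
orientation: [2.694, 1.613, 0.001]
contact_force: [0.6, 0.1, 5.1]
grip_width: 0.008
gripper_force: 60.4
```

```bash
python3 q.py
```

```text
yaw -28.16 turn 0.6
shift [-0.1 -0.7 -0. ] rot [ 0.002  0.001 -0.6  ] tcp [ 525.6 -377.5  104.8] F [0.6 0.1 5.1] M [ 0.12 -0.2  -0.01] w 8.0
```

>>> step_arm([
  [0,0,0,0,0,0.06,5],
  [0,0,0,0,0,0.06,5],
])

```text
clock: 13.25
tcp_pos: [0.5256, -0.3775, 0.1047]
orientation: [2.741, 1.532, 0.001]
contact_force: [0.8, 0.7, 5.9]
grip_width: 0.0083
gripper_force: 60.5
```

```bash
python3 q.py
```

```text
yaw -31.6 turn 0.66
shift [-0.2 -0.7 -0.1] rot [ 0.002  0.001 -0.66 ] tcp [ 525.6 -377.5  104.7] F [0.8 0.7 5.9] M [ 0.13 -0.23  0.04] w 8.3
```

>>> step_arm([
  [0,0,0,0,0,0.05,5],
  [0,0,0,0,0,0.05,5],
])

```text
clock: 13.45
tcp_pos: [0.5256, -0.3775, 0.1048]
orientation: [2.778, 1.463, 0.001]
contact_force: [0.5, 0.2, 6.1]
grip_width: 0.0078
gripper_force: 60.6
```

```bash
python3 q.py
```

```text
yaw -34.45 turn 0.709
shift [-0.2 -0.7 -0. ] rot [ 0.002  0.    -0.709] tcp [ 525.6 -377.5  104.8] F [0.5 0.2 6.1] M [ 0.14 -0.24  0.07] w 7.8
```

>>> step_arm([
  [0,0,0,0,0,0.05,5],
  [0,0,0,0,0,0.05,5],
])

```text
clock: 13.65
tcp_pos: [0.5256, -0.3775, 0.1047]
orientation: [2.814, 1.394, 0.001]
contact_force: [0.5, 1.2, 5.7]
grip_width: 0.0083
gripper_force: 60.5
```

```bash
python3 q.py
```

```text
yaw -37.3 turn 0.759
shift [-0.3 -0.7 -0.1] rot [ 0.002  0.    -0.759] tcp [ 525.6 -377.5  104.7] F [0.5 1.2 5.7] M [ 0.12 -0.21  0.1 ] w 8.3
```

>>> step_arm([
  [0,0,0,0,0,0.05,5],
  [0,0,0,0,0,0.05,5],
])

```text
clock: 13.85
tcp_pos: [0.5256, -0.3775, 0.1047]
orientation: [2.848, 1.323, 0.001]
contact_force: [0.9, 0.5, 5.4]
grip_width: 0.0084
gripper_force: 60.5
```

```bash
python3 q.py
```

```text
yaw -40.17 turn 0.809
shift [-0.3 -0.7 -0.1] rot [ 0.002  0.    -0.809] tcp [ 525.6 -377.5  104.7] F [0.9 0.5 5.4] M [ 0.12 -0.22  0.12] w 8.4
```

>>> step_arm([
  [0,0,0,0,0,0.04,5],
  [0,0,0,0,0,0.04,5],
])

```text
clock: 14.05
tcp_pos: [0.5256, -0.3775, 0.1048]
orientation: [2.874, 1.266, 0.002]
contact_force: [1.2, 0.0, 5.4]
grip_width: 0.0084
gripper_force: 60.5
```

```bash
python3 q.py
```

```text
yaw -42.44 turn 0.849
shift [-0.4 -0.6 -0. ] rot [ 0.002  0.    -0.849] tcp [ 525.6 -377.5  104.8] F [1.2 0.  5.4] M [ 0.11 -0.23  0.14] w 8.4
```

>>> step_arm([
  [0,0,0,0,0,0.03,5],
  [0,0,0,0,0,0.03,5],
])

```text
clock: 14.25
tcp_pos: [0.5256, -0.3775, 0.1048]
orientation: [2.892, 1.223, 0.002]
contact_force: [1.4, 0.3, 5.3]
grip_width: 0.0078
gripper_force: 60.5
```

```bash
python3 q.py
```

```text
yaw -44.14 turn 0.879
shift [-0.4 -0.7 -0. ] rot [ 0.002  0.    -0.879] tcp [ 525.6 -377.5  104.8] F [1.4 0.3 5.3] M [ 0.1  -0.28  0.12] w 7.8
```

>>> step_arm([
  [0,0,0,0,0,0.03,5],
  [0,0,0,0,0,0.03,5],
])

```text
clock: 14.45
tcp_pos: [0.5256, -0.3775, 0.1047]
orientation: [2.91, 1.18, 0.002]
contact_force: [2.1, 0.3, 4.8]
grip_width: 0.0079
gripper_force: 60.5
```

```bash
python3 q.py
```

```text
yaw -45.86 turn 0.909
shift [-0.4 -0.6 -0.1] rot [ 0.002  0.    -0.909] tcp [ 525.6 -377.5  104.7] F [2.1 0.3 4.8] M [ 0.08 -0.24  0.07] w 7.9
```

>>> step_arm([
  [0,0,0,0,0,0.015,5],
  [0,0,0,0,0,0.015,5],
])

```text
clock: 14.65
tcp_pos: [0.5256, -0.3775, 0.1048]
orientation: [2.919, 1.159, 0.002]
contact_force: [1.5, 0.0, 5.7]
grip_width: 0.0083
gripper_force: 60.5
```

```bash
python3 q.py
```

```text
yaw -46.7 turn 0.923
shift [-0.4 -0.6 -0. ] rot [ 0.002  0.    -0.923] tcp [ 525.6 -377.5  104.8] F [1.5 0.  5.7] M [ 0.13 -0.22  0.12] w 8.3
```

>>> step_arm([
  [0,0,0,0,0,0.02,5],
  [0,0,0,0,0,0.02,5],
])

```text
clock: 14.85
tcp_pos: [0.5257, -0.3775, 0.1047]
orientation: [2.93, 1.129, 0.002]
contact_force: [1.0, 0.9, 5.7]
grip_width: 0.0081
gripper_force: 60.5
```

```bash
python3 q.py
```

```text
yaw -47.85 turn 0.943
shift [-0.4 -0.6 -0.1] rot [ 0.002  0.    -0.943] tcp [ 525.7 -377.5  104.7] F [1.  0.9 5.7] M [ 0.09 -0.3   0.12] w 8.1
```

>>> step_arm([
  [0,0,0,0,0,0.015,5],
  [0,0,0,0,0,0.015,5],
])

```text
clock: 15.05
tcp_pos: [0.5256, -0.3775, 0.1047]
orientation: [2.939, 1.107, 0.002]
contact_force: [1.0, 0.1, 5.5]
grip_width: 0.0083
gripper_force: 60.5
```

```bash
cat >> q.py <<'E'
f=r.grab_frame("top"); P=pts(f); m=(abs(P[...,0]-.575)<.01)&(P[...,1]>-.36)&(P[...,1]<-.29); print("lid z",np.round(1e3*np.median(P[m][:,2]),1))
E
python3 q.py
```

```text
yaw -48.71 turn 0.958
shift [-0.4 -0.6 -0.1] rot [ 0.002  0.    -0.958] tcp [ 525.6 -377.5  104.7] F [1.  0.1 5.5] M [ 0.14 -0.28  0.1 ] w 8.3
lid z 652.8
```

>>> step_arm([
  [0,0,0,0,0,0.015,5],
  [0,0,0,0,0,0.015,5],
])

```text
clock: 15.3
tcp_pos: [0.5257, -0.3775, 0.1048]
orientation: [2.947, 1.085, 0.002]
contact_force: [0.8, 1.2, 5.5]
grip_width: 0.0079
gripper_force: 60.5
```

```bash
sed -i '$d' q.py
cat >> q.py <<'E'
f=r.grab_frame("scene"); P=pts(f); m=(abs(P[...,0]-.59)<.015)&(P[...,1]>-.33)&(P[...,1]<-.27)&(P[...,2]<.2)&(P[...,2]>.03); print("lid z",m.sum(),np.round(1e3*np.median(P[m][:,2]),1))
E
python3 q.py
```

```text
yaw -49.56 turn 0.973
shift [-0.5 -0.6 -0. ] rot [ 0.002  0.    -0.973] tcp [ 525.7 -377.5  104.8] F [0.8 1.2 5.5] M [ 0.16 -0.24  0.15] w 7.9
lid z 216 106.0
```

>>> step_arm([
  [0,0,0,0,0,0.015,5],
  [0,0,0,0,0,0.015,5],
])

```text
clock: 15.55
tcp_pos: [0.5257, -0.3774, 0.1048]
orientation: [2.955, 1.063, 0.002]
contact_force: [1.2, 1.1, 5.7]
grip_width: 0.0082
gripper_force: 60.5
```

```bash
python3 q.py
```

```text
yaw -50.42 turn 0.988
shift [-0.5 -0.6 -0. ] rot [ 0.002  0.    -0.988] tcp [ 525.7 -377.4  104.8] F [1.2 1.1 5.7] M [ 0.18 -0.21  0.23] w 8.2
lid z 213 105.7
```

The lid has sprung up (z about 106 where it was 70), and the stop shows as 0.23 N m. Turning back.

>>> step_arm([
  [0,0,0,0,0,-0.1,5],
  [0,0,0,0,0,-0.2,5],
  [0,0,0,0,0,-0.3,5],
  [0,0,0,0,0,-0.4,5],
  [0,0,0,0,0,-0.5,5],
  [0,0,0,0,0,-0.6,5],
  [0,0,0,0,0,-0.7,5],
  [0,0,0,0,0,-0.7,5],
])

```text
clock: 16.4
tcp_pos: [0.5252, -0.3777, 0.1047]
orientation: [2.411, 2.012, 0.001]
contact_force: [0.4, 0.5, 5.9]
grip_width: 0.0084
gripper_force: 60.3
```

```bash
python3 q.py
```

```text
yaw -10.31 turn 0.288
shift [ 0.3 -0.4 -0.1] rot [ 0.002  0.    -0.288] tcp [ 525.2 -377.7  104.7] F [0.4 0.5 5.9] M [ 0.01 -0.24 -0.02] w 8.4
lid z 212 105.8
```

>>> step_arm([
  [0,0,0,0,0,-0.08,5],
  [0,0,0,0,0,-0.16,5],
  [0,0,0,0,0,-0.23,5],
  [0,0,0,0,0,-0.28,5],
  [0,0,0,0,0,-0.28,5],
])

```text
clock: 16.95
tcp_pos: [0.5252, -0.3778, 0.1047]
orientation: [2.11, 2.326, 0.0]
contact_force: [0.8, 0.3, 5.5]
grip_width: 0.0081
gripper_force: 60.4
```

```bash
python3 q.py
```

```text
yaw 5.57 turn 0.011
shift [ 0.5 -0.3 -0.1] rot [ 0.001  0.001 -0.011] tcp [ 525.2 -377.8  104.7] F [0.8 0.3 5.5] M [-0.04 -0.17 -0.06] w 8.1
lid z 212 105.6
```

>>> step_arm([
  [0,0,0,0,0,-0.04,5],
  [0,0,0,0,0,-0.08,5],
  [0,0,0,0,0,-0.08,5],
])

```text
clock: 17.3
tcp_pos: [0.5253, -0.3778, 0.1047]
orientation: [2.015, 2.408, 0.0]
contact_force: [0.8, -0.3, 6.1]
grip_width: 0.0078
gripper_force: 60.4
```

```bash
python3 q.py
```

```text
yaw 10.14 turn -0.069
shift [ 0.5 -0.3 -0.1] rot [0.001 0.001 0.069] tcp [ 525.3 -377.8  104.7] F [ 0.8 -0.3  6.1] M [-0.07 -0.16 -0.01] w 7.8
lid z 211 106.0
```

>>> step_arm([
  [0,0,0,0,0,-0.04,5],
  [0,0,0,0,0,-0.04,5],
])

```text
clock: 17.55
tcp_pos: [0.5253, -0.3778, 0.1047]
orientation: [1.967, 2.448, -0.0]
contact_force: [0.3, -0.3, 5.6]
grip_width: 0.0079
gripper_force: 60.5
```

```bash
sed -i '$d' q.py; python3 q.py
```

```text
yaw 12.43 turn -0.109
shift [ 0.5 -0.3 -0.1] rot [0.001 0.001 0.109] tcp [ 525.3 -377.8  104.7] F [ 0.3 -0.3  5.6] M [-0.04 -0.16 -0.07] w 7.9
```

>>> step_arm([
  [0,0,0,0,0,-0.025,5],
  [0,0,0,0,0,-0.025,5],
])

```text
clock: 17.75
tcp_pos: [0.5253, -0.3778, 0.1047]
orientation: [1.937, 2.472, -0.0]
contact_force: [0.8, -0.7, 6.2]
grip_width: 0.0082
gripper_force: 60.6
```

```bash
python3 q.py
```

```text
yaw 13.84 turn -0.133
shift [ 0.6 -0.3 -0.1] rot [0.001 0.001 0.133] tcp [ 525.3 -377.8  104.7] F [ 0.8 -0.7  6.2] M [-0.1  -0.16 -0.1 ] w 8.2
```

>>> step_arm([
  [0,0,0,0,0,-0.015,5],
  [0,0,0,0,0,-0.015,5],
])

```text
clock: 17.95
tcp_pos: [0.5252, -0.3778, 0.1047]
orientation: [1.918, 2.486, -0.0]
contact_force: [0.0, 0.2, 6.0]
grip_width: 0.0083
gripper_force: 60.6
```

```bash
python3 q.py
```

```text
yaw 14.68 turn -0.148
shift [ 0.6 -0.2 -0.1] rot [0.001 0.001 0.148] tcp [ 525.2 -377.8  104.7] F [0.  0.2 6. ] M [-0.08 -0.2  -0.05] w 8.3
```

>>> step_arm([
  [0,0,0,0,0,-0.015,5],
  [0,0,0,0,0,-0.015,5],
])

```text
clock: 18.15
tcp_pos: [0.5252, -0.3778, 0.1047]
orientation: [1.9, 2.5, -0.0]
contact_force: [1.4, 0.4, 6.6]
grip_width: 0.0079
gripper_force: 60.6
```

```bash
python3 q.py
```

```text
yaw 15.53 turn -0.163
shift [ 0.6 -0.2 -0.1] rot [0.001 0.001 0.163] tcp [ 525.2 -377.8  104.7] F [1.4 0.4 6.6] M [-0.05 -0.14 -0.13] w 7.9
```

>>> step_arm([
  [0,0,0,0,0,-0.015,5],
  [0,0,0,0,0,-0.015,5],
])

```text
clock: 18.35
tcp_pos: [0.5252, -0.3778, 0.1047]
orientation: [1.881, 2.514, -0.0]
contact_force: [0.3, 0.4, 6.9]
grip_width: 0.0079
gripper_force: 60.6
```

```bash
python3 q.py
```

```text
yaw 16.38 turn -0.178
shift [ 0.6 -0.2 -0.1] rot [0.001 0.001 0.178] tcp [ 525.2 -377.8  104.7] F [0.3 0.4 6.9] M [-0.05 -0.13 -0.09] w 7.9
```

>>> step_arm([
  [0,0,0,0,0,-0.015,5],
  [0,0,0,0,0,-0.015,5],
])

```text
clock: 18.55
tcp_pos: [0.5252, -0.3778, 0.1047]
orientation: [1.863, 2.528, -0.0]
contact_force: [0.4, 0.3, 6.5]
grip_width: 0.0081
gripper_force: 60.6
```

```bash
python3 q.py
```

```text
yaw 17.24 turn -0.193
shift [ 0.6 -0.2 -0.1] rot [0.001 0.001 0.193] tcp [ 525.2 -377.8  104.7] F [0.4 0.3 6.5] M [-0.04 -0.12 -0.18] w 8.1
```

Home stop felt (-0.18 N m). Turning the key to its free home angle.

>>> step_arm([
  [0,0,0,0,0,0.07,5],
  [0,0,0,0,0,0.14,5],
  [0,0,0,0,0,0.193,5],
  [0,0,0,0,0,0.193,5],
])

```text
clock: 18.95
tcp_pos: [0.5252, -0.3777, 0.1047]
orientation: [2.099, 2.336, -0.0]
contact_force: [0.7, -0.3, 6.5]
grip_width: 0.0081
gripper_force: 60.8
```

```bash
python3 q.py
```

```text
yaw 6.11 turn 0.002
shift [ 0.4 -0.2 -0.1] rot [ 0.001  0.001 -0.002] tcp [ 525.2 -377.7  104.7] F [ 0.7 -0.3  6.5] M [-0.07 -0.02  0.01] w 8.1
```

>>> step_arm([
  [0.3,-0.2,-1,0,0,0,5],
  [0.3,-0.2,-3,0,0,0,5],
  [0.3,-0.2,-5,0,0,0,5],
  [0.3,-0.2,-5,0,0,0,5],
])

```text
clock: 19.35
tcp_pos: [0.5245, -0.3765, 0.1091]
orientation: [-2.096, -2.34, -0.0]
contact_force: [1.3, 1.3, -0.4]
grip_width: 0.0083
gripper_force: 59.6
```

>>> step_arm([
  [0,0,-1.5,0,0,0,5],
  [0,0,-3,0,0,0,5],
  [0,0,-4.5,0,0,0,5],
  [0,0,-6,0,0,0,5],
  [0,0,-6,0,0,0,5],
])

```text
clock: 19.85
tcp_pos: [0.5246, -0.3771, 0.1155]
orientation: [2.096, 2.34, 0.0]
contact_force: [1.3, 0.5, 1.0]
grip_width: 0.0083
gripper_force: 59.5
```

```bash
python3 q.py
```

```text
yaw 6.3 turn -0.002
shift [-0.3  0.3 10.7] rot [0.    0.    0.002] tcp [ 524.6 -377.1  115.5] F [1.3 0.5 1. ] M [ 0.13 -0.4  -0.06] w 8.3
```

>>> step_arm([
  [0,0,-2,0,0,0,5],
  [0,0,-4,0,0,0,5],
  [0,0,-6,0,0,0,5],
  [0,0,-8,0,0,0,5],
  [0,0,-8,0,0,0,5],
])

```text
clock: 20.35
tcp_pos: [0.5246, -0.3771, 0.1236]
orientation: [2.096, 2.34, 0.0]
contact_force: [1.2, 1.4, -0.0]
grip_width: 0.0081
gripper_force: 59.7
```

>>> step_arm([
  [0,0,-3,0,0,0,5],
  [0,0,-8,0,0,0,5],
  [0,0,-15,0,0,0,5],
  [0,0,-25,0,0,0,5],
  [0,0,-37,0,0,0,5],
  [0,0,-37,0,0,0,5],
])

```text
clock: 20.95
tcp_pos: [0.5254, -0.378, 0.1627]
orientation: [2.094, 2.337, 0.001]
contact_force: [-0.1, -0.7, -0.2]
grip_width: 0.0086
gripper_force: 59.7
```

```bash
python3 q.py; python3 -c "
from h import *
plan([525.7,26,158],-4.9)"
```

```text
yaw 6.28 turn -0.001
shift [ 0.9 -0.6 57.9] rot [0.003 0.002 0.001] tcp [ 525.4 -378.   162.7] F [-0.1 -0.7 -0.2] M [-0.05  0.03 -0.03] w 8.6
shift [401.6  44.5   3.9] rot [0.003 0.002 0.195] tcp [ 525.4 -378.   162.7] F [-0.1 -0.7 -0.2] M [-0.05  0.03 -0.03] w 8.6
```

Key is out. Back to the block.

>>> step_arm([
  [40,4,3,0,0,0.02,5],
  [90,10,3,0,0,0.05,5],
  [140,16,3,0,0,0.08,5],
  [190,21,3,0,0,0.1,5],
  [240,27,3,0,0,0.12,5],
  [290,32,3,0,0,0.15,5],
  [340,38,3,0,0,0.18,5],
  [380,42,3,0,0,0.195,5],
])

```text
clock: 21.75
tcp_pos: [0.5243, 0.0083, 0.1574]
orientation: [-2.313, -2.126, -0.001]
contact_force: [0.5, -0.5, -0.7]
grip_width: 0.0084
gripper_force: 59.6
```

>>> step_arm([
  [21.6,-2,0,0,0,0,5],
  [21.6,-2,0,0,0,0,5],
  [21.6,-2,0,0,0,0,5],
  [21.6,-2,0,0,0,0,5],
  [21.6,-2,0,0,0,0,5],
  [21.6,-2,0,0,0,0,5],
])

```text
clock: 22.35
tcp_pos: [0.5245, 0.0258, 0.1573]
orientation: [2.316, 2.123, -0.0]
contact_force: [-0.1, 0.2, -0.5]
grip_width: 0.0085
gripper_force: 59.6
```

```bash
python3 -c "
from h import *
plan([525.7,26,158],-4.9)"
```

```text
shift [ 0.3  1.2 -0.7] rot [ 0.     0.    -0.002] tcp [524.5  25.8 157.3] F [-0.1  0.2 -0.5] M [-0.02  0.02  0.01] w 8.5
```

>>> step_arm([
  [0.2,1.2,15,0,0,0,5],
  [0.2,1.2,35,0,0,0,5],
  [0.2,1.2,50,0,0,0,5],
  [0.2,1.2,53,0,0,0,5],
  [0.2,1.2,53,0,0,0,5],
  [0.2,1.2,53,0,0,0,5],
])

```text
clock: 22.95
tcp_pos: [0.5262, 0.0268, 0.1049]
orientation: [2.314, 2.124, 0.001]
contact_force: [-0.2, 0.4, -0.2]
grip_width: 0.0081
gripper_force: 59.6
```

```bash
python3 -c "
from h import *
plan([525.7,26,100],-4.9)
f=r.grab_frame('scene');save(cv2.resize(f['image'][220:310,160:280],(800,600),interpolation=2),'s6.png')"
```

```text
shift [-0.9 -0.4  4.9] rot [ 0.001 -0.    -0.   ] tcp [526.2  26.8 104.9] F [-0.2  0.4 -0.2] M [-0.03  0.02 -0.02] w 8.1
```

View pics/s6.png

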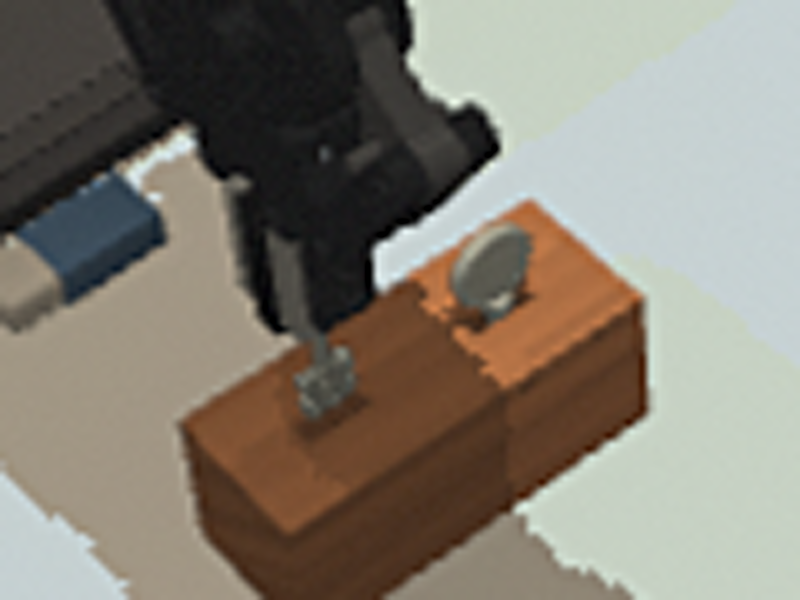

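The bit hangs just above the slot (tip about (325,412), slot around (330,415)). Lowering with feel.

>>> step_arm([
  [-0.9,-0.3,2,0,0,0,5],
  [-0.9,-0.3,3.5,0,0,0,5],
  [-0.9,-0.3,4.5,0,0,0,5],
  [-0.9,-0.3,5,0,0,0,5],
  [-0.9,-0.3,5,0,0,0,5],
])

```text
clock: 23.5
tcp_pos: [0.5252, 0.0263, 0.0991]
orientation: [-2.314, -2.125, 0.0]
contact_force: [-1.3, 0.1, -0.8]
grip_width: 0.008
gripper_force: 59.6
```

>>> step_arm([
  [0,0,0.7,0,0,0,5],
  [0,0,1.4,0,0,0,5],
  [0,0,2,0,0,0,5],
  [0,0,2,0,0,0,5],
])

```text
clock: 23.9
tcp_pos: [0.5256, 0.0263, 0.0972]
orientation: [2.314, 2.125, 0.001]
contact_force: [0.5, 0.2, -0.2]
grip_width: 0.0084
gripper_force: 59.5
```

```bash
python3 -c "
from h import *
plan([525.7,26,68],-4.9)"
```

```text
shift [-0.3  0.1 29.2] rot [ 0.001 -0.     0.   ] tcp [525.6  26.3  97.2] F [ 0.5  0.2 -0.2] M [-0.02 -0.35  0.  ] w 8.4
```

>>> step_arm([
  [-0.2,0.7,0,0,0,0,5],
  [-0.2,0.7,1,0,0,0,5],
  [-0.2,0.7,2,0,0,0,5],
  [-0.2,0.7,2,0,0,0,5],
])

```text
clock: 24.3
tcp_pos: [0.5258, 0.026, 0.095]
orientation: [-2.314, -2.125, 0.001]
contact_force: [0.4, -0.2, -0.5]
grip_width: 0.008
gripper_force: 59.6
```

```bash
python3 -c "
from h import *
plan([525.7,26,68],-4.9)"
```

```text
shift [ 0.  -0.1 27. ] rot [-0.  0.  0.] tcp [525.8  26.   95. ] F [ 0.4 -0.2 -0.5] M [ 0.01 -0.09 -0.03] w 8.0
```

Inside the slot and free (tip about 6 mm down). Continuing.

>>> step_arm([
  [0,0.2,2,0,0,0,5],
  [0,0.2,4,0,0,0,5],
  [0,0.2,6,0,0,0,5],
  [0,0.2,8,0,0,0,5],
  [0,0.2,8,0,0,0,5],
])

```text
clock: 24.8
tcp_pos: [0.5259, 0.026, 0.0868]
orientation: [-2.314, -2.125, 0.001]
contact_force: [-0.3, -0.0, -0.5]
grip_width: 0.0084
gripper_force: 59.6
```

>>> step_arm([
  [0,0,2,0,0,0,5],
  [0,0,4,0,0,0,5],
  [0,0,6,0,0,0,5],
  [0,0,8,0,0,0,5],
  [0,0,10,0,0,0,5],
  [0,0,10,0,0,0,5],
])

```text
clock: 25.4
tcp_pos: [0.5259, 0.026, 0.0769]
orientation: [-2.314, -2.125, 0.001]
contact_force: [0.6, 0.1, -0.4]
grip_width: 0.008
gripper_force: 59.6
```

>>> step_arm([
  [0,0,2,0,0,0,5],
  [0,0,4,0,0,0,5],
  [0,0,6,0,0,0,5],
  [0,0,7,0,0,0,5],
  [0,0,7,0,0,0,5],
])

```text
clock: 25.9
tcp_pos: [0.526, 0.026, 0.07]
orientation: [-2.314, -2.125, 0.0]
contact_force: [1.0, -0.9, -1.0]
grip_width: 0.0081
gripper_force: 59.6
```

```bash
python3 -c "
from h import *
plan([525.7,26,68],-4.9)"
```

```text
shift [-0.  -0.3  2. ] rot [-0.     0.     0.001] tcp [526.  26.  70.] F [ 1.  -0.9 -1. ] M [ 0.02  0.09 -0.02] w 8.1
```

>>> step_arm([
  [0,0,0.7,0,0,0,5],
  [0,0,1.4,0,0,0,5],
  [0,0,2,0,0,0,5],
  [0,0,2,0,0,0,5],
])

```text
clock: 26.3
tcp_pos: [0.5261, 0.026, 0.0681]
orientation: [-2.314, -2.125, 0.0]
contact_force: [0.2, -0.4, 0.0]
grip_width: 0.0083
gripper_force: 59.6
```

>>> step_arm([
  [0,0,0.3,0,0,0,5],
  [0,0,0.6,0,0,0,5],
  [0,0,0.6,0,0,0,5],
])

```text
clock: 26.6
tcp_pos: [0.5262, 0.026, 0.0677]
orientation: [-2.314, -2.125, -0.0]
contact_force: [-0.6, 0.7, 2.2]
grip_width: 0.0084
gripper_force: 60.0
```

Collar seated (2 N at the original height). Release, rise.

>>> step_arm([
  [0,0,-0.3,0,0,0,9],
  [0,0,-0.3,0,0,0,11],
  [0,0,-0.3,0,0,0,16],
  [0,0,-0.3,0,0,0,25],
  [0,0,-0.3,0,0,0,35],
  [0,0,-0.3,0,0,0,35],
], grip_force=20)

```text
clock: 27.2
tcp_pos: [0.5261, 0.026, 0.0679]
orientation: [-2.314, -2.125, 0.0]
contact_force: [-0.1, 0.2, -0.1]
grip_width: 0.0348
gripper_force: 0.0
```

>>> step_arm([
  [0,0,-5,0,0,0,35],
  [0,0,-15,0,0,0,35],
  [0,0,-30,0,0,0,35],
  [0,0,-60,0,0,0,35],
  [0,0,-100,0,0,0,35],
  [0,0,-130,0,0,0,35],
  [0,0,-130,0,0,0,35],
])

```text
clock: 27.9
tcp_pos: [0.5289, 0.0259, 0.2027]
orientation: [2.312, 2.122, 0.012]
contact_force: [0.4, 0.8, -0.6]
grip_width: 0.0347
gripper_force: 0.0
```

```bash
python3 -c "
from h import *
f=r.grab_frame('scene');save(cv2.resize(f['image'][90:310,150:430],(764,600),interpolation=2),'s7.png')
P=pts(f); Z=P[...,2]; mb=(f['image'].max(2)<60)&(Z>.05)&(Z<.1)&(abs(P[...,0]-.525)<.02)&(abs(P[...,1]-.026)<.025); q=P[mb]; print(len(q),q.mean(0),q.min(0),q.max(0))"
```

```text
274 [0.52399247 0.02776891 0.06956941] [0.52041021 0.01436173 0.05045907] [0.53010758 0.03968798 0.08533905]
```

View pics/s7.png

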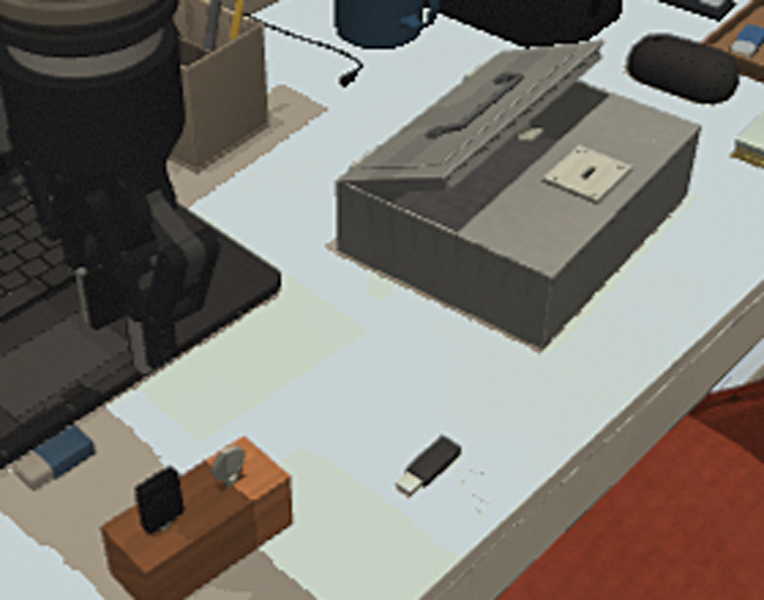

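The lid stands open at (520,110). The box key is back in its slot at (160,500), with its bow top at 85 mm as at the start. The file key, USB stick and eraser are where they were, and the gripper is clear.

```bash
python3 -c "
from bench import r
print(r.hand_in())"
```

```text
the job is handed in; nothing more can be done
None
```

The cash box is open, the lock is turned back home, the key is back in its slot fully home with nothing else moved, and the job was handed in at about 28 s.

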